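# Index the parts carousel and stock its empty bin

### The job

Turn the parts carousel by its knob until the middle of its empty bin stands at the fixed pointer, and let it stand still there. Then pick up the piece of slotted aluminium profile that lies beside the carousel (not the piece far off to the right) and set it down, without dropping it, flat on the floor of that bin; the bin must still stand at the pointer when you are done. Do not disturb the masking tape roll, the spring clamp or the mouse.

Things in the scene. Friction and masses are not known exactly. Their poses are not given: they have to be found in the camera images.
- pointer (a point): Tip of the fixed pointer projected onto the carousel's rim: 170 mm from the turning axis, 50 mm above the worktop. The pointer is a bare aluminium post 22 mm wide and 58 mm high on an arm of the carousel's dark foot, 181 to 209 mm from the axis, on the robot's side; the fixed foot's place and heading vary
- carousel (a joint): angle of the carousel, rad, growing anticlockwise seen from above; 0 or any multiple of 2 pi puts the empty bin at the pointer. It turns freely either way, past a full turn, and stays where left: friction about 0.15 N m, no click stops
- carousel_base: fixed dark round foot of the carousel, origin on the turning axis at worktop height. On it turns a grey round tray 340 mm across, rim 50 mm above the worktop, with four equal quarter bins parted by 4 mm walls as high as the rim; a small rib on the rim marks each bin's middle. Three bins hold fixed stock (cubes, brackets, bolts, all below 65 mm over the worktop); the fourth is empty
- knob (a point): top centre of the carousel's black bar knob, on the turning axis, 94 mm above the worktop; turns with the carousel. The bar is 66 mm long, 22 mm thick, 36 mm high, with upright sides; its length (point x axis) runs towards and away from the middle of the empty bin. Below it is a grey hub 68 mm across, its top 58 mm above the worktop
- bin_rim (a point): point on the outer rim in the middle of the empty bin, 170 mm from the axis, 50 mm above the worktop; turns with the carousel. Bin at the pointer: this point is within 22 mm (seen from above) of point pointer
- bin_floor (a point): point on the floor of the empty bin, 115 mm from the axis towards bin_rim, 22 mm above the worktop; turns with the carousel, x axis pointing to the turning axis. The bin is 28 mm deep, from the hub (34 mm) to the rim's inside (166 mm); a 130 x 30 mm piece laid crosswise (along y) here has 20 mm of room all round
- offcut: sawn piece of bare slotted aluminium profile, 30 x 130 x 30 mm, about 0.12 kg, lying on the worktop left or right of the carousel (a second piece much farther right, beyond the calculator, is part of the room); origin at the centre of its underside, y along its length, z up at the start
- offcut_center (a point): centre of the profile piece (15 mm above its origin)
- tape_1: flat roll of masking tape, 100 mm across, 25 mm high, lying on the other side of the carousel; bystander, origin at the centre of its underside
- spring_clamp: orange spring clamp, 63 x 131 x 26 mm, lying at the left rear; bystander, origin under its centre
- mouse_black: black computer mouse, 105 x 58 x 34 mm, at the right front; bystander, origin under its centre

How it is judged:
By the outcome, as a careful person would: the job done as asked, in the order asked, and still so for the second after the job is handed in, with the robot touching nothing.
It also fails if it takes over 72 s, if anything falls off the work surface, if the arm or the gripper's body presses on something with over 40 N, if the wrist force passes 120 N, or if a joint passes its speed limit or range.

### The arm

A 7-joint arm with a two-finger parallel gripper is mounted at the origin on a cart in front of the work surface, level with it; the furniture and walls round the work are solid. World frame = base frame: x ahead of the robot, y to its left, z up, the work surface at z = 0. Lengths are in mm, angles in rad, forces in N, time in s.
With the tool pointing down it reaches from about 400 to 850 mm from the base axis. Payload 10.4 kg.
Tool frame: the origin (TCP) lies at the very end of the fingers, on their centre line; the grasp point (between the pads) lies 19 mm behind it; z points along the fingers, y is the line along which they close (so a half turn about z gives the same grasp; the last joint's range is limited). The gripper opens to 85 mm and grips with 20 to 120 N. Pads are 22 mm wide; open, the fingers measure 114 mm over their backs; the gripper's body (76 mm by 85 mm) begins 54 mm behind the grasp point. The pads swing forward as they close: fully open they stand 13 mm farther back than shut.
Start: joints at [1.113, 0.332, -0.065, 1.46, 0.022, 1.35, -0.088], TCP at [263.291, -566.859, 231.338] pointing down, gripper open.
Joint ranges: [-2.6, 2.6], [-0.5, 2.12], [-1.47, 1.34], [0.16, 2.42], [-1.27, 4.41], [0.06, 2.06], [-2.6, 2.6]. Speed limits (rad/s): [2.22, 2.22, 2.79, 2.79, 3.14, 3.14, 3.14].

### API

Orientations are given as a unit quaternion [x, y, z, w].
In Python, from workcell import r gives the robot as it stands. The module is installed in compiled form; this text tells all that it offers.
- The arm moves only by the tool jog_arm, never from a script. Its argument "motion" is one flat list of numbers, 7 for each row, row after row: the finger opening in mm, from 0 to 85.4, then the shift along the world's x, y, z as a fraction of full scale, then the turn, a rotation vector about the world's x, y, z as a fraction of full scale. In form: [jaw, tx, ty, tz, ax, ay, az, jaw, tx, ty, tz, ax, ay, az, ...]. A call has 1 to 10 rows; each row shifts and turns the commanded pose from where the row before left it; what a row does not reach is not made up. Full scale, the value 1, is 500 mm for a shift and 90 degrees for a turn. A row lasts 1/10 s, in which the tool goes at most 50 mm and 8.59 degrees, less where a joint would pass 70% of its speed; a pose out of reach is approached as far as the arm can. A call with a number of a shift or a turn outside -1 to 1 is refused whole. A call with a gripper value outside its range is refused whole. The fingers move at their own pace and stop on an object; "squeeze" is the grip in N (left out, the last holds). Time passes only in rows, so rows that do not move let the fingers close. It gives the time, the measured TCP pose, the force, the opening and the grip force at its end, in the units of the state.
- r.observe(): the state, without advancing time (a new reading comes with each control period).
- r.snapshot(name): name is "scene" or "side" or "wrist"; returns a dict with "image" (420x560x3 uint8, red, green, blue), "range_z" (420x560 float32, mm along the optical axis (not along the pixel's ray), 0 where there is no reading), "K" (3x3 intrinsics, pixels), "R" (3x3) and "t" (3): a world point X has camera coordinates R X + t. Camera axes: x right, y down, z forward; pixel columns grow to the right and rows downward; lengths in mm; the calibration is good to about 2 mm. A picture is of the moment at which its call begins.
- r.hand_in(): hands the job in; it is judged then, once.
The state is a dict: "clock": time; "joint_positions": joint angles; "dq": joint speeds; "joint_torque": joint torques, N m; "eef_pos": TCP position; "orientation": TCP orientation; "ft_force": force on the tool from outside, world axes, zero at the start; "torque": the same for the moment, N m; "gripper_width": opening from 0.0 (shut) to 1.0 (fully open); "grip_force": force on a finger pad.
Only numpy, scipy, OpenCV 4.12 (cv2) and the standard library are available. Lean on these libraries where they do the work, as an engineer would, in place of code of your own. Each camera call takes 0.05 s, during which the arm holds its last target. There are 200 camera calls.

## Working session

There is one attempt and no reset: what is moved stays moved. The work goes in short steps, Python scripts to look and compute and a tool call to move; the robot and the scene stay as the last step left them, time stands still between calls to the robot, and variables do not carry over. Pictures are saved under pics/ and viewed, at most 10 in all, crops included, and the job is handed in when it is done.

Besides the shell and the picture viewer there is one more tool, called after "Request:" as name(argument=value, ...) on one line, values as JSON. jog_arm: Moves the arm, as the interface text tells. Its arguments: {"type":"object","properties":{"motion":{"type":"array"},"squeeze":{"type":"number"}},"required":["motion"]}

```bash
mkdir -p pics; cat > h.py <<'E'
import numpy as np, cv2
from workcell import r
def snap(n,f=None):
    s=r.snapshot(n)
    if f: cv2.imwrite('pics/'+f,s['image'][:,:,::-1])
    return s
def cloud(s):
    z=s['range_z'].astype(float);v,u=np.mgrid[:z.shape[0],:z.shape[1]]
    K=s['K'];p=np.stack([(u-K[0,2])/K[0,0]*z,(v-K[1,2])/K[1,1]*z,z],-1)
    W=(p-s['t'])@s['R'];W[z==0]=np.nan
    return W
def ray(s,u,v,h):
    d=s['R'].T@np.linalg.inv(s['K'])@[u,v,1];c=-s['R'].T@s['t']
    return c+d*(h-c[2])/d[2]
E
python3 - <<'E'
from h import *
o=r.observe();print(o)
a=snap('scene');b=snap('side')
np.savez('s0.npz',scene=cloud(a),side=cloud(b))
cv2.imwrite('pics/a.png',np.vstack([a['image'],b['image']])[:,:,::-1][:600] if 0 else cv2.resize(np.hstack([a['image'],b['image']])[:,:,::-1],(800,300)))
cv2.imwrite('pics/scene.png',cv2.resize(a['image'][:,:,::-1],(800,600)))
for s in(a,b):print(-s['R'].T@s['t'],s['R'][2])
E
```

```text
{'clock': 0.0, 'joint_positions': array([ 1.11341404,  0.33286225, -0.06470314,  1.46090865,  0.02160118,
        1.34990577, -0.08851592]), 'dq': array([ 8.85345172e-05, -1.95423887e-04, -9.00178676e-04, -9.44722254e-05,
       -1.50227272e-03,  2.22800889e-03,  1.59420141e-03]), 'joint_torque': array([ 1.44523383e-03, -6.25449300e+01,  5.00456442e-02, -3.91603661e+01,
        1.62045535e-02,  1.01321738e-02,  2.94094639e-05]), 'eef_pos': array([ 263.10222378, -566.52324665,  230.53754755]), 'orientation': array([ 9.76462402e-01,  2.15686569e-01, -1.80818656e-04, -6.70270541e-04]), 'ft_force': array([-0.46099628,  0.20359369, -0.00570316]), 'torque': array([ 0.00628275,  0.03392942, -0.0149131 ]), 'grip_force': 0.0, 'gripper_width': 1.0004878914008943}
[-537.97789232 -746.3298668  1062.34830027] [ 0.673236    0.41022699 -0.61519681]
[ -63.00091749 1065.27249321  680.06660662] [ 0.41174574 -0.80629614 -0.42467867]
```

View pics/scene.png

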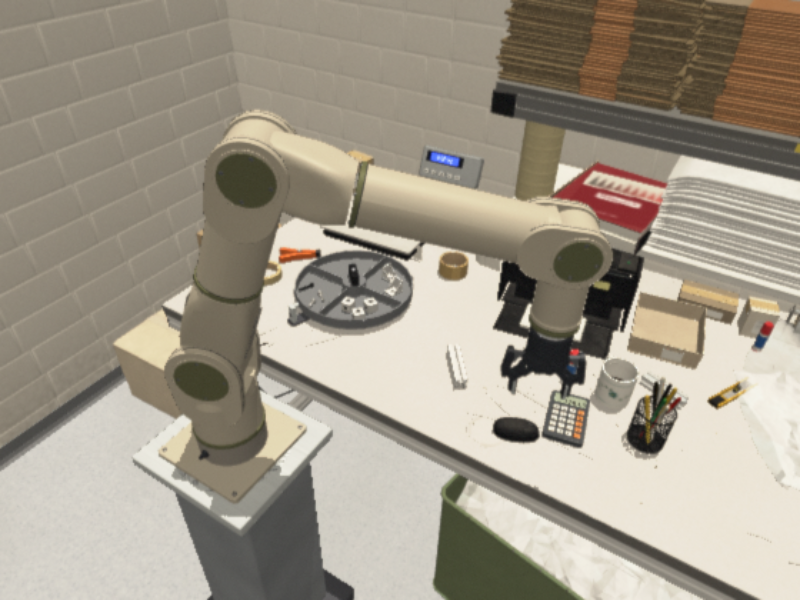

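View pics/a.png

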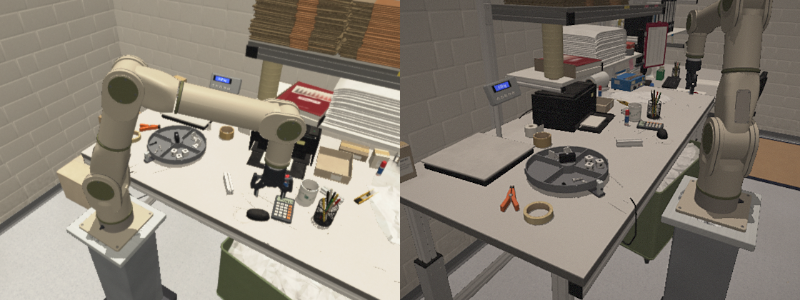

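The scene view (800 px scale) shows the carousel at (353,290), its pointer post at (296,313) and the offcut at (457,365). The clamp and tape are to the left, and the mouse is at (516,429). Next I'll measure these.

```bash
python3 - <<'E'
from h import *
from scipy.optimize import least_squares
d=np.load('s0.npz')
a=snap('scene');b=snap('side')
def crop(s,u0,u1,v0,v1):return cv2.resize(s['image'][v0:v1,u0:u1,::-1],(400,300),interpolation=2)
# side crop: full px = 1.4*(x-400),1.4*y
cv2.imwrite('pics/c.png',np.hstack([crop(a,185,305,160,250),crop(b,160,308,190,301)]))
for n in('scene','side'):
    W=d[n].reshape(-1,3);W=W[~np.isnan(W[:,0])]
    reg=(W[:,0]>200)&(W[:,0]<900)&(W[:,1]>-300)&(W[:,1]<550)
    W=W[reg]
    k=W[(abs(W[:,2]-94)<4)]
    print(n,'table z',np.median(W[abs(W[:,2])<10,2]))
    # knob
    lab=None
    c=np.median(k,0);kk=k[np.hypot(*(k-c)[:,:2].T)<50]
    print('knob',len(k),c,kk.mean(0))
    q=kk[:,:2]-kk[:,:2].mean(0);u,s,vt=np.linalg.svd(q,full_matrices=False);print(' dir',vt[0],np.degrees(np.arctan2(vt[0,1],vt[0,0])),s/np.sqrt(len(q))*3.46)
    c0=kk.mean(0)
    m=(abs(W[:,2]-50)<3);R=W[m];rr=np.hypot(*(R-c0)[:,:2].T);R=R[(rr>150)&(rr<180)]
    f=least_squares(lambda p:np.hypot(R[:,0]-p[0],R[:,1]-p[1])-168,c0[:2],loss='soft_l1');print('rim',len(R),f.x,np.mean(abs(f.fun)))
    c=f.x;rad=np.hypot(W[:,0]-c[0],W[:,1]-c[1])
    P=W[(rad>176)&(rad<215)&(abs(W[:,2]-58)<4)];print('post',len(P),P.mean(0) if len(P) else 0,np.degrees(np.arctan2(*(P[:,:2].mean(0)-c)[::-1])))
    O=W[(rad>185)&(abs(W[:,2]-30)<3)&(W[:,0]>300)&(W[:,0]<750)&(abs(W[:,1])<450)]
    import sys
    H,xe,ye=np.histogram2d(O[:,0],O[:,1],bins=[np.arange(300,760,50),np.arange(-300,460,50)]);print(H.astype(int))
    # sector content: fraction of pts >z 30 by angle between r 60..155
    ang=np.degrees(np.arctan2(W[:,1]-c[1],W[:,0]-c[0]));
    for t in range(-180,180,15):
        z=W[(ang>=t)&(ang<t+15)&(rad>60)&(rad<155)&(W[:,2]>10),2]
        print(t,len(z),np.round(np.percentile(z,[20,50,90]),0) if len(z) else '',end='; ')
    print()
E
```

```text
scene table z -2.1732336348986268
knob 48 [573.76153709  74.50890371  93.40138874] [571.53654466  79.05072989  93.38332488]
 dir [-0.70740349 -0.70680995] -135.02404699458984 [67.51397619 20.38454924]
rim 146 [574.08423117  82.10575187] 2.592807016154827
post 54 [650.25483177 117.52290788  56.93959495] 24.93708352976611
[[ 0  0  0  0  0  0  0  0  0  0  0  0  0  0  0]
 [ 0  0  0  0  0  0  0  0  6  4  0  0  0  0  0]
 [ 0  0  0  0  0  0  0  0  0  0  0  0  0  0  0]
 [22  0  0  0  0  0  0  0  0  0  0  0  0  0  0]
 [16  0  0  0  0  0  0  0  0  0  0  0  1  0  0]
 [ 0  0  0  0  0  0  0  0  0  0  0  0  0  0  0]
 [ 0  0  0  0  0  0  0  0  0  0  0  0  0  0  0]
 [ 0  0  0  0  0  0  0  0  0  0  0  0  0  0  0]
 [ 0  0  0  0  0  0  0  0  0  0  0  0  0  0  0]]
-180 87 [19. 22. 39.]; -165 95 [20. 32. 52.]; -150 95 [32. 47. 52.]; -135 90 [21. 30. 51.]; -120 67 [20. 30. 52.]; -105 137 [20. 26. 47.]; -90 41 [24. 35. 46.]; -75 97 [19. 22. 38.]; -60 102 [20. 26. 53.]; -45 65 [18. 21. 26.]; -30 110 [19. 27. 54.]; -15 120 [19. 25. 47.]; 0 22 [20. 23. 46.]; 15 66 [17. 20. 23.]; 30 28 [19. 22. 25.]; 45 69 [19
[... 786 characters left out ...]
  0  0  0  0]
 [ 0  0  0  0  0  0  0  0  0  0  0  0  1  0  0]
 [ 0  0  0  0  0  0  0  0  0  0  0  0  3  0  0]
 [ 0  0  0  0  0  0  0  0  0  0  0  0  0  0  0]]
-180 67 [28. 38. 50.]; -165 166 [24. 39. 53.]; -150 206 [24. 41. 54.]; -135 102 [25. 43. 53.]; -120 91 [23. 26. 54.]; -105 176 [24. 32. 49.]; -90 25 [24. 30. 51.]; -75 28 [25. 43. 55.]; -60 61 [43. 51. 61.]; -45 30 [23. 25. 34.]; -30 116 [32. 43. 61.]; -15 163 [29. 38. 50.]; 0 202 [22. 24. 43.]; 15 146 [22. 23. 25.]; 30 164 [22. 23. 25.]; 45 145 [22. 23. 25.]; 60 89 [22. 23. 25.]; 75 135 [30. 40. 50.]; 90 154 [22. 24. 46.]; 105 100 [22. 23. 33.]; 120 99 [22. 23. 25.]; 135 101 [23. 24. 33.]; 150 100 [22. 24. 33.]; 165 305 [24. 31. 48.];
```

View pics/c.png

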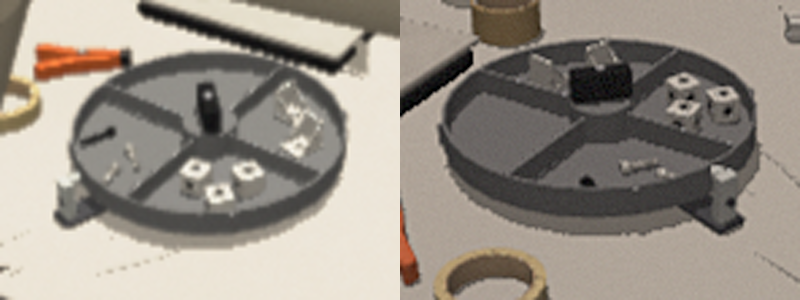

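```bash
python3 - <<'E'
from h import *
d=np.load('s0.npz')
for n in('scene','side'):
    W=d[n].reshape(-1,3);W=W[~np.isnan(W[:,0])]
    c=np.array([577,84]);rad=np.hypot(W[:,0]-c[0],W[:,1]-c[1]);ang=np.degrees(np.arctan2(W[:,1]-c[1],W[:,0]-c[0]))%360
    P=W[(rad>177)&(rad<215)&(W[:,2]>54)&(W[:,2]<64)&(ang>110)&(ang<250)];print(n,'post',len(P),P.mean(0),P.std(0),np.degrees(np.arctan2(*(P[:,:2].mean(0)-c)[::-1])))
    O=W[(W[:,2]>25)&(W[:,2]<34)&(W[:,0]>380)&(W[:,0]<650)&(W[:,1]>-420)&(W[:,1]<-150)]
    print(len(O),np.round(O.min(0)),np.round(O.max(0)))
    q=cv2.minAreaRect(O[:,:2].astype(np.float32));print(q,cv2.boxPoints(q).round(),O.mean(0))
    L=W[(W[:,2]>10)&(W[:,0]>300)&(W[:,0]<420)&(W[:,1]>-420)&(W[:,1]<-150)]
    if len(L):print('mouse?',len(L),L.mean(0),L.max(0),L.min(0))
E
```

```text
scene post 18 [390.53737924 149.62797558  56.41748315] [8.23253974 6.83933344 1.51962889] 160.60980894117347
160 [ 403. -359.   25.] [ 646. -264.   32.]
((521.2216186523438, -304.744140625), (241.87704467773438, 85.74369812011719), 6.036113262176514) [[ 396. -275.]
 [ 405. -360.]
 [ 646. -335.]
 [ 637. -249.]] [ 462.93627601 -311.60910777   28.27981703]
mouse? 34 [ 411.84899646 -342.51131753   23.32794067] [ 419.8115503  -328.00847318   31.40971042] [ 403.32344372 -355.54139465   10.46154969]
side post 51 [393.90649808 156.33036099  57.98923134] [7.33313526 6.8779888  1.67029451] 158.44369875950233
179 [ 407. -359.   25.] [ 530. -253.   34.]
((469.7155456542969, -308.0725402832031), (130.28799438476562, 41.05320358276367), 36.7678337097168) [[ 405. -331.]
 [ 430. -364.]
 [ 534. -286.]
 [ 510. -253.]] [ 466.38062194 -305.5614455    30.05008341]
mouse? 22 [ 415.06891145 -333.86315517   22.68994983] [ 419.62026443 -324.30514688   32.81150329] [ 407.17784382 -347.09143858   10.28667526]
```

Request:
jog_arm(motion=[85,0.05,0.08,0.02,0,0,0.02,85,0.05,0.08,0.02,0,0,0.02,85,0.05,0.08,0.02,0,0,0.02,85,0.05,0.08,0.02,0,0,0.02,85,0.05,0.08,0.02,0,0,0.02,85,0,0,0,0,0,0,85,0,0,0,0,0,0])

```text
clock: 0.9
eef_pos: [388.9, -366.1, 281.6]
orientation: [0.956, 0.293, 0.0, 0.0]
ft_force: [-1.0, -0.5, -0.3]
gripper_width: 0.991
grip_force: 0.0
```

```bash
python3 - <<'E'
from h import *
o=r.observe();print(o['eef_pos'],o['orientation'],o['joint_positions'])
s=snap('wrist','w1.png');W=cloud(s);print(-s['R'].T@s['t'],s['R'])
m=((W[...,2]>24)&(W[...,2]<35)&(W[...,0]>380)&(W[...,0]<560)&(W[...,1]>-400)&(W[...,1]<-200)).astype(np.uint8)
n,l,st,_=cv2.connectedComponentsWithStats(m)
for i in range(1,n):
    if st[i,4]>300:
        P=W[l==i];print(st[i],cv2.minAreaRect(P[:,:2].astype(np.float32)),P.mean(0))
E
```

```text
[ 388.91037967 -366.098891    281.646724  ] [9.56186690e-01 2.92757339e-01 7.44532647e-05 3.85058985e-04] [ 0.88215821  0.11992638 -0.23228155  1.61432173  0.02823692  1.40988595
 -0.32959695]
[ 448.1604316  -325.97557645  424.65038568] [[ 5.57260735e-01 -8.30337407e-01  5.13542857e-04]
 [-7.96703169e-01 -5.34513487e-01  2.82062748e-01]
 [-2.33932755e-01 -1.57591636e-01 -9.59395822e-01]]
[264  41  15 112 976] ((461.9985046386719, -302.0137634277344), (129.92532348632812, 10.913017272949219), 36.47843933105469) [ 464.65326311 -300.09142415   30.27069398]
[280  40  13 112 976] ((473.2916564941406, -317.4042663574219), (130.03488159179688, 10.87372875213623), 36.453372955322266) [ 475.75993367 -315.57863581   30.32132915]
```

View pics/w1.png

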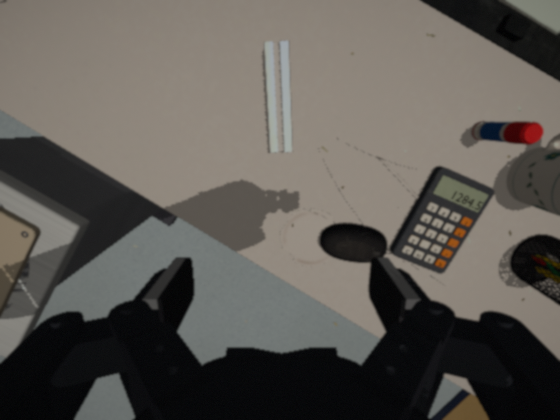

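The wrist view shows the offcut upright at (277,97). That gives a centre of (468,-310), heading 36.5° and z of 30, which fits the stated size. I'm moving over the carousel next.

Request:
jog_arm(motion=[85,0.033,0.085,0.01,0,0,0.01,85,0.033,0.085,0.01,0,0,0.01,85,0.033,0.085,0.01,0,0,0.01,85,0.033,0.085,0.01,0,0,0.01,85,0.033,0.085,0.01,0,0,0.01,85,0.033,0.085,0.01,0,0,0.01,85,0.033,0.085,0.01,0,0,0.01,85,0.033,0.085,0.01,0,0,0.01,85,0.033,0.085,0.01,0,0,0.01,85,0.033,0.085,0.01,0,0,0.01])

```text
clock: 1.95
eef_pos: [554.0, 57.8, 331.1]
orientation: [0.931, 0.364, -0.0, 0.0]
ft_force: [0.4, 0.7, 0.1]
gripper_width: 0.993
grip_force: 0.0
```

Request:
jog_arm(motion=[85,0,0,0,0,0,0,85,0,0,0,0,0,0])

```text
clock: 2.15
eef_pos: [553.6, 57.5, 330.5]
orientation: [0.931, 0.366, -0.001, -0.0]
ft_force: [-0.3, -0.7, 0.8]
gripper_width: 0.997
grip_force: 0.0
```

```bash
cat > car.py <<'E'
from h import *
from scipy.optimize import least_squares
def meas(f=None,c0=(577,84)):
    s=snap('wrist',f);W=cloud(s).reshape(-1,3);W=W[~np.isnan(W[:,0])]
    c=np.array(c0,float);rad=lambda:np.hypot(W[:,0]-c[0],W[:,1]-c[1])
    R=W[(abs(W[:,2]-50)<2.5)&(rad()>155)&(rad()<180)]
    g=least_squares(lambda p:np.hypot(R[:,0]-p[0],R[:,1]-p[1])-168,c,loss='soft_l1');c=g.x
    print('axis',c,len(R),np.mean(abs(g.fun)))
    k=W[(abs(W[:,2]-94)<3)&(rad()<50)]
    if len(k)>30:print('knob',len(k),cv2.minAreaRect(k[:,:2].astype(np.float32)),k.mean(0))
    rr=rad();P=W[(rr>177)&(rr<215)&(abs(W[:,2]-58)<4)]
    a=lambda Q:np.degrees(np.arctan2(Q[:,1]-c[1],Q[:,0]-c[0]))%360
    if len(P):print('post',len(P),P.mean(0),np.median(a(P)),a(P).min(),a(P).max())
    # divider walls
    D=W[(abs(W[:,2]-50)<2.5)&(rr>75)&(rr<155)]
    h=np.histogram(a(D),bins=np.arange(0,362,2))
    print('walls',[(int(e),int(n)) for e,n in zip(h[1],h[0]) if n>25])
    return s,c
if __name__=='__main__':
    import sys
    o=r.observe();print(o['clock'],o['eef_pos'],2*np.degrees(np.arctan2(o['orientation'][1],o['orientation'][0])),o['joint_positions'],o['gripper_width'])
    meas(sys.argv[1] if len(sys.argv)>1 else None)
E
python3 car.py w2.png
```

```text
2.15 [553.63083832  57.52965558 330.51289152] 42.895919337994286 [ 0.35779209  0.20142574 -0.63564674  1.45174596  0.11863916  1.5285187
 -1.0954319 ] 0.9971081454478675
axis [578.72020536  83.90942335] 2741 1.7678993623972756
knob 876 ((578.8158569335938, 84.3282470703125), (64.61680603027344, 21.41259002685547), 43.077392578125) [579.78038763  84.93157687  94.01368039]
post 923 [691.50240356  98.66113617  58.39847278] 159.3625233085507 0.05334461489772217 359.96606194510514
walls [(88, 184), (178, 121), (196, 28), (208, 32), (212, 28), (214, 54), (216, 33), (218, 28), (220, 27), (222, 36), (224, 40), (234, 30), (240, 28), (244, 27), (268, 130), (358, 181)]
```

View pics/w2.png

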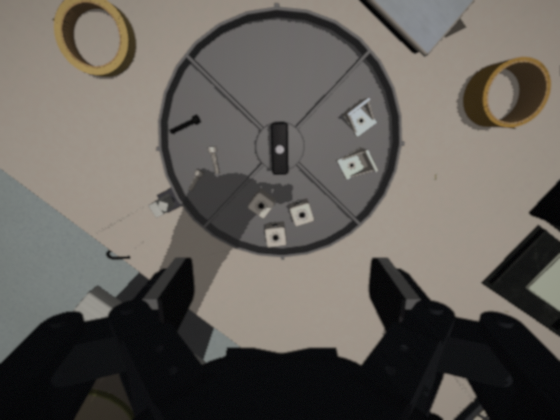

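Request:
jog_arm(motion=[60,0.05,0.053,0,0,0,0,60,0,0,-0.09,0,0,0,60,0,0,-0.09,0,0,0,60,0,0,-0.09,0,0,0,60,0,0,-0.09,0,0,0,60,0,0,-0.07,0,0,0,60,0,0,0,0,0,0,60,0,0,0,0,0,0])

```text
clock: 3.0
eef_pos: [578.6, 82.9, 117.1]
orientation: [0.931, 0.365, -0.0, 0.0]
ft_force: [-0.1, 0.8, 0.9]
gripper_width: 0.702
grip_force: 0.0
```

```bash
python3 - <<'E'
from h import *
o=r.observe();print(o['clock'],o['eef_pos'],2*np.degrees(np.arctan2(o['orientation'][1],o['orientation'][0])),o['joint_positions'],o['gripper_width'])
E
```

```text
3.0 [578.59725579  82.94289708 117.06592199] 42.76885995010353 [ 0.28404434  0.40354463 -0.62039624  1.68109781  0.25452609  1.13909315
 -1.23017561] 0.7017427979928612
```

Now down to z≈68 and close on the knob.

Request:
jog_arm(motion=[60,0,0.002,-0.05,0,0,0,60,0,0,-0.049,0,0,0,60,0,0,0,0,0,0,20,0,0,0,0,0,0,15,0,0,0,0,0,0,15,0,0,0,0,0,0,15,0,0,0,0,0,0,15,0,0,0,0,0,0,15,0,0,0,0,0,0,15,0,0,0,0,0,0], squeeze=40)

```text
clock: 4.0
eef_pos: [579.9, 85.3, 69.1]
orientation: [0.931, 0.365, 0.002, 0.001]
ft_force: [0.0, -2.6, 6.9]
gripper_width: 0.246
grip_force: 38.9
```

Request:
jog_arm(motion=[15,0,0,0,0,0,0.02,15,0,0,0,0,0,0.04,15,0,0,0,0,0,0.06,15,0,0,0,0,0,0.06,15,0,0,0,0,0,0.06,15,0,0,0,0,0,0.06,15,0,0,0,0,0,0.06,15,0,0,0,0,0,0.06,15,0,0,0,0,0,0.06,15,0,0,0,0,0,0.06])

```text
clock: 5.0
eef_pos: [578.9, 86.0, 69.1]
orientation: [0.697, 0.718, 0.001, 0.001]
ft_force: [-6.2, -1.1, 13.3]
gripper_width: 0.252
grip_force: 40.5
```

```bash
python3 - <<'E'
from h import *
o=r.observe();print(o['clock'],o['eef_pos'],2*np.degrees(np.arctan2(o['orientation'][1],o['orientation'][0])),o['joint_positions'],o['gripper_width'],o['ft_force'],o['torque'])
s=snap('wrist','w3.png')
E
```

```text
5.0 [578.86683803  85.97172411  69.11831431] 91.70441065833738 [ 0.38328442  0.50413837 -0.76275593  1.71477674  0.38909775  1.07874979
 -0.47455016] 0.2516921087175744 [-6.21505963 -1.06696605 13.25027179] [ 0.06059465  1.34877558 -0.19914151]
```

View pics/w3.png

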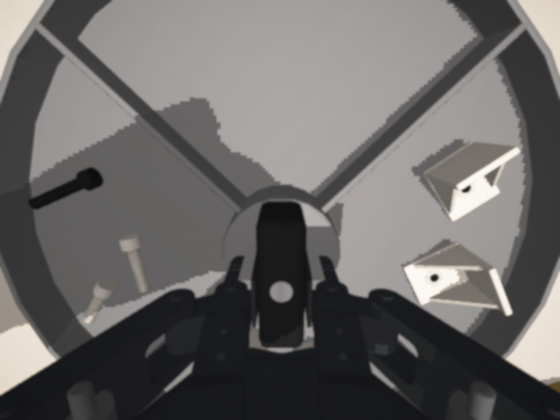

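The carousel follows the gripper: the empty bin stays at the top of the view, along tool +x, with the knob held. There are about 67.5° left.

Request:
jog_arm(motion=[15,0,0,0,0,0,0.06,15,0,0,0,0,0,0.06,15,0,0,0,0,0,0.06,15,0,0,0,0,0,0.06,15,0,0,0,0,0,0.06,15,0,0,0,0,0,0.06,15,0,0,0,0,0,0.06,15,0,0,0,0,0,0.06,15,0,0,0,0,0,0.06,15,0,0,0,0,0,0.06])

```text
clock: 6.05
eef_pos: [577.6, 85.3, 69.1]
orientation: [0.295, 0.956, -0.001, -0.0]
ft_force: [-14.3, -5.0, 21.0]
gripper_width: 0.248
grip_force: 41.6
```

Request:
jog_arm(motion=[15,0,0,0,0,0,0.06,15,0,0,0,0,0,0.05,15,0,0,0,0,0,0.03,15,0,0,0,0,0,0.01,15,0,0,0,0,0,0,15,0,0,0,0,0,0,15,0,0,0,0,0,0])

```text
clock: 6.75
eef_pos: [577.4, 85.0, 69.1]
orientation: [0.182, 0.983, -0.002, -0.001]
ft_force: [-15.9, -6.7, 22.9]
gripper_width: 0.25
grip_force: 41.9
```

```bash
python3 - <<'E'
from h import *
o=r.observe();print(o['clock'],o['eef_pos'],2*np.degrees(np.arctan2(o['orientation'][1],o['orientation'][0])),o['joint_positions'],o['gripper_width'],o['ft_force'],o['torque'])
s=r.snapshot('wrist');W=cloud(s)
c=np.array([578.7,84]);rr=np.hypot(W[...,0]-c[0],W[...,1]-c[1]);a=np.degrees(np.arctan2(W[...,1]-c[1],W[...,0]-c[0]))%360
P=(rr>179)&(rr<211)&(abs(W[...,2]-58)<3);print('post',P.sum(),np.percentile(a[P],[2,50,98]),np.percentile(rr[P],[2,98]))
D=(abs(W[...,2]-50)<2.5)&(rr>75)&(rr<155)
h=np.histogram(a[D],bins=np.arange(0,362,1));print([(int(e),int(n)) for e,n in zip(h[1],h[0]) if n>40])
E
```

```text
6.75 [577.3796954   84.967412    69.05717656] 158.9875527862819 [ 0.53810854  0.5969276  -0.98667841  1.70835198  0.54446184  1.13991736
  0.59654665] 0.24996482227927225 [-15.8540866   -6.74633468  22.93082366] [-0.8258673   3.25074539  0.10507906]Traceback (most recent call last):
  File "<stdin>", line 5, in <module>
    return _quantile_unchecked(
        a, q, axis, out, overwrite_input, method, keepdims, weights)
    return _ureduce(a,
                    func=_quantile_ureduce_func,
    ...<5 lines>...
                    overwrite_input=overwrite_input,
                    method=method)
    r = func(a, **kwargs)
    result = _quantile(arr,
                       quantiles=q,
    ...<2 lines>...
                       out=out,
                       weights=wgt)
    slices_having_nans = np.isnan(arr[-1, ...])
                                  ~~~^^^^^^^^^
IndexError: index -1 is out of bounds for axis 0 with size 0
```

Request:
jog_arm(motion=[60,0,0,0,0,0,0,60,0,0,0,0,0,0,60,0,0,0,0,0,0,60,0,0,0.03,0,0,0,60,0,0,0.08,0,0,0,60,0,0,0.09,0,0,0,60,0,0,0.09,0,0,0,60,0,0,0.09,0,0,0,60,0,0,0.09,0,0,0,60,0,0,0,0,0,0])

```text
clock: 7.8
eef_pos: [579.9, 87.4, 309.1]
orientation: [0.182, 0.983, 0.002, 0.004]
ft_force: [0.6, 0.1, -0.7]
gripper_width: 0.701
grip_force: 0.0
```

```bash
cat > car2.py <<'E'
from h import *
import sys
o=r.observe();print(o['clock'],o['eef_pos'],2*np.degrees(np.arctan2(o['orientation'][1],o['orientation'][0])),o['joint_positions'].round(2),o['gripper_width'])
s=snap('wrist',sys.argv[1]);W=cloud(s)
c=np.array([578.7,84]);rr=np.hypot(W[...,0]-c[0],W[...,1]-c[1]);a=np.degrees(np.arctan2(W[...,1]-c[1],W[...,0]-c[0]))%360
P=(rr>179)&(rr<211)&(abs(W[...,2]-58)<3)&(a>120)&(a<200)
if P.sum():print('post',P.sum(),np.percentile(a[P],[2,50,98]),np.percentile(rr[P],[2,98]))
D=(abs(W[...,2]-50)<2.5)&(rr>75)&(rr<155)
h=np.histogram(a[D],bins=np.arange(0,362,1));print([(int(e),int(n)) for e,n in zip(h[1],h[0]) if n>40])
k=(abs(W[...,2]-94)<3)&(rr<50)
if k.sum()>50:print('knob',cv2.minAreaRect(W[k][:,:2].astype(np.float32)))
E
python3 car2.py w4.png
```

```text
7.8 [579.86514377  87.35166195 309.06351843] 159.05237615006354 [ 0.61  0.4  -1.11  1.41  0.36  1.54  0.73] 0.7011834831458393
post 271 [156.26488567 158.96577267 161.94222759] [183.59485227 200.97423642]
[(24, 75), (25, 43), (113, 90), (114, 102), (202, 58), (203, 106), (204, 60), (293, 74), (294, 65)]
knob ((577.5643310546875, 84.83219146728516), (21.791790008544922, 64.52497863769531), 68.23856353759766)
```

View pics/w4.png

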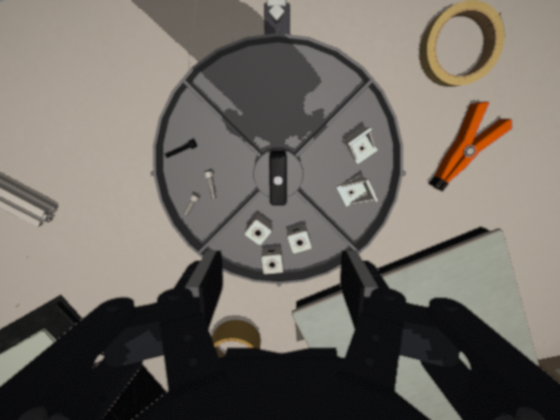

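The view shows the post at (277,15), in line with the knob and with the middle of the empty bin. The bin is at 158.8° and the pointer at 159.0°, and the bystanders haven't moved. Next is the offcut.

Request:
jog_arm(motion=[75,-0.015,-0.053,0,0,0,-0.09,75,-0.015,-0.053,0,0,0,-0.09,75,-0.015,-0.053,0,0,0,-0.09,75,-0.015,-0.053,0,0,0,-0.09,75,-0.015,-0.053,0,0,0,-0.09,75,-0.015,-0.053,0,0,0,-0.09,75,-0.015,-0.053,0,0,0,-0.09,75,-0.015,-0.053,0,0,0,-0.09,75,-0.015,-0.053,0,0,0,-0.09,75,-0.015,-0.053,0,0,0,-0.09])

```text
clock: 8.85
eef_pos: [502.4, -180.2, 301.4]
orientation: [0.779, 0.627, -0.0, -0.0]
ft_force: [0.3, 0.7, -0.1]
gripper_width: 0.876
grip_force: 0.0
```

Request:
jog_arm(motion=[75,-0.015,-0.053,0,0,0,-0.09,75,-0.015,-0.053,0,0,0,-0.09,75,-0.015,-0.053,-0.04,0,0,-0.09,75,-0.015,-0.053,-0.05,0,0,-0.09,75,-0.015,-0.053,-0.05,0,0,-0.09,75,0,0,-0.06,0,0,0,75,0,0,0,0,0,0,75,0,0,0,0,0,0])

```text
clock: 9.65
eef_pos: [465.9, -310.9, 202.2]
orientation: [0.947, 0.322, -0.0, -0.001]
ft_force: [0.4, -0.1, 1.2]
gripper_width: 0.876
grip_force: 0.0
```

```bash
cat > st.py <<'E'
from h import *
o=r.observe();print(o['clock'],o['eef_pos'],2*np.degrees(np.arctan2(o['orientation'][1],o['orientation'][0])),o['joint_positions'].round(2),o['gripper_width'])
E
python3 st.py
```

```text
9.65 [ 465.91116286 -310.92926694  202.17636637] 37.61475025538279 [ 1.07  0.27 -0.66  1.65  0.17  1.28 -0.54] 0.875845667781127
```

Request:
jog_arm(motion=[75,0.003,0.002,-0.06,0,0,-0.012,75,0,0,-0.08,0,0,0,75,0,0,-0.08,0,0,0,75,0,0,-0.08,0,0,0,75,0,0,-0.06,0,0,0,75,0,0,-0.02,0,0,0,75,0,0,0,0,0,0])

```text
clock: 10.35
eef_pos: [467.9, -310.5, 12.4]
orientation: [0.95, 0.313, 0.0, -0.0]
ft_force: [-0.9, 1.4, 0.3]
gripper_width: 0.877
grip_force: 0.0
```

```bash
python3 st.py
```

```text
10.35 [ 467.89016068 -310.49254723   12.35136042] 36.487996867724554 [ 0.99  0.49 -0.59  1.82  0.33  0.93 -0.68] 0.8770742122109918
```

Go down 7 mm, close, then lift.

Request:
jog_arm(motion=[75,0,0.001,-0.014,0,0,0,75,0,0,0,0,0,0,30,0,0,0,0,0,0,20,0,0,0,0,0,0,20,0,0,0,0,0,0,20,0,0,0,0,0,0,20,0,0,0,0,0,0,20,0,0,0,0,0,0,20,0,0,0,0,0,0,20,0,0,0,0,0,0], squeeze=40)

```text
clock: 11.35
eef_pos: [467.6, -310.7, 5.4]
orientation: [0.95, 0.313, 0.0, 0.0]
ft_force: [-0.6, -0.2, 5.6]
gripper_width: 0.345
grip_force: 41.2
```

Request:
jog_arm(motion=[20,0,0,0.02,0,0,0,20,0,0,0.04,0,0,0,20,0,0,0.06,0,0,0,20,0,0,0.08,0,0,0,20,0,0,0.08,0,0,0,20,0,0,0.06,0,0,0,20,0,0,0.02,0,0,0,20,0,0,0,0,0,0])

```text
clock: 12.15
eef_pos: [467.7, -310.6, 186.0]
orientation: [0.95, 0.313, 0.001, 0.001]
ft_force: [0.2, -0.4, -1.6]
gripper_width: 0.339
grip_force: 40.3
```

```bash
python3 st.py
```

```text
12.15 [ 467.70278857 -310.6100981   186.00642669] 36.42992725202415 [ 1.06  0.29 -0.66  1.67  0.18  1.25 -0.57] 0.33921609627464544
```

Request:
jog_arm(motion=[20,0,0.03,0,0,0,0.03,20,0,0.06,0,0,0,0.03,20,0,0.08,0,0,0,0.04,20,0,0.08,0,0,0,0.04,20,0,0.08,0,0,0,0.04,20,0,0.08,0,0,0,0.04,20,0,0.08,0,0,0,0.04,20,0,0.08,0,0,0,0.03,20,0,0.08,0,0,0,0.03,20,0,0.08,0,0,0,0.02])

```text
clock: 13.15
eef_pos: [465.3, 56.9, 183.1]
orientation: [0.832, 0.554, -0.001, -0.001]
ft_force: [1.7, 0.8, -0.4]
gripper_width: 0.346
grip_force: 40.2
```

Request:
jog_arm(motion=[20,0.006,0.07,0,0,0,0.02,20,0,0.05,0,0,0,0,20,0,0.02,0,0,0,0,20,0,0,0,0,0,0,20,0,0,0,0,0,0])

```text
clock: 13.65
eef_pos: [469.8, 123.6, 184.0]
orientation: [0.825, 0.565, -0.001, -0.0]
ft_force: [0.5, -0.0, -1.1]
gripper_width: 0.344
grip_force: 40.2
```

```bash
python3 st.py; python3 car2.py w5.png; python3 - <<'E'
from h import *
s=snap('side');cv2.imwrite('pics/s5.png',cv2.resize(s['image'][170:320,130:330,::-1],(800,600)))
E
```

```text
13.65 [469.75284228 123.61789453 183.97653237] 68.84161909210768 [ 0.62  0.18 -1.05  1.84  0.16  1.22 -0.84] 0.3436425551766509
13.65 [469.75284228 123.61789453 183.97653237] 68.84161909210768 [ 0.62  0.18 -1.05  1.84  0.16  1.22 -0.84] 0.3436425551766509
post 510 [156.23377048 158.95885735 161.92212224] [183.52522026 208.30363469]
[(1, 48), (2, 57), (3, 66), (4, 44), (23, 164), (24, 272), (25, 99), (113, 193), (114, 219), (293, 130), (294, 121), (328, 50), (329, 57), (330, 64), (331, 55), (332, 47), (333, 47), (336, 42), (338, 52), (339, 49), (340, 74), (341, 44), (349, 53), (350, 43)]
knob ((578.1636962890625, 84.64837646484375), (21.540298461914062, 65.46708679199219), 68.68635559082031)
```

View pics/s5.png

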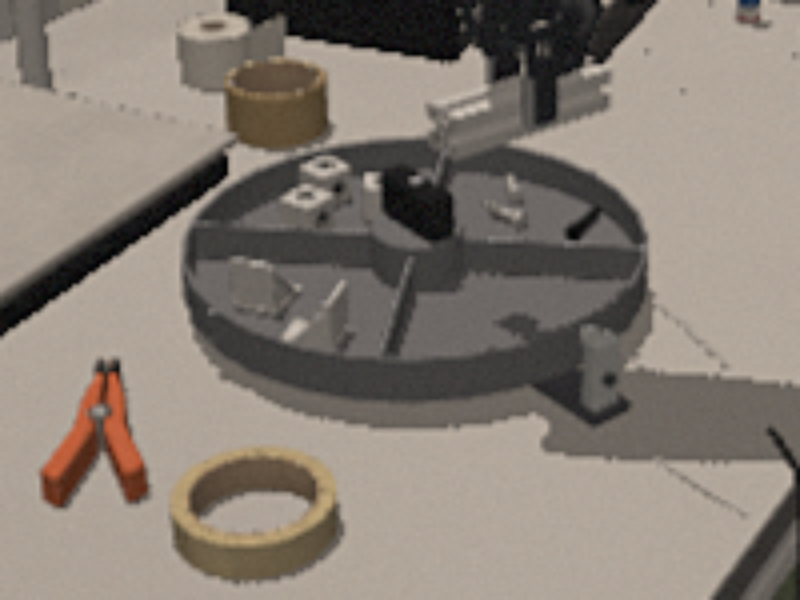

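The offcut is held level at about (520,105) above the bin, and the bin is still at the pointer. I'm lowering it now.

Request:
jog_arm(motion=[20,0.002,0.004,-0.03,0,0,0,20,0,0,-0.06,0,0,0,20,0,0,-0.06,0,0,0,20,0,0,-0.06,0,0,0,20,0,0,-0.05,0,0,0,20,0,0,-0.02,0,0,0,20,0,0,0,0,0,0,20,0,0,0,0,0,0])

```text
clock: 14.55
eef_pos: [471.8, 126.8, 45.5]
orientation: [0.825, 0.565, 0.0, 0.0]
ft_force: [0.6, 0.5, -1.0]
gripper_width: 0.343
grip_force: 40.2
```

```bash
python3 st.py
```

```text
14.55 [471.75449854 126.81961398  45.4770154 ] 68.82865777391159 [ 0.48  0.39 -0.95  1.97  0.39  0.97 -1.02] 0.3425684123547139
```

Request:
jog_arm(motion=[20,0,-0.002,-0.015,0,0,0,20,0,0,-0.01,0,0,0,20,0,0,-0.004,0,0,0,20,0,0,-0.003,0,0,0,20,0,0,-0.002,0,0,0,20,0,0,0,0,0,0,20,0,0,0,0,0,0])

```text
clock: 15.25
eef_pos: [471.4, 125.7, 27.9]
orientation: [0.825, 0.565, 0.0, 0.0]
ft_force: [-0.3, -0.2, -1.7]
gripper_width: 0.345
grip_force: 40.2
```

Request:
jog_arm(motion=[20,0,0,-0.001,0,0,0,20,0,0,-0.001,0,0,0,20,0,0,0,0,0,0,20,0,0,0,0,0,0])

```text
clock: 15.65
eef_pos: [471.5, 125.9, 27.4]
orientation: [0.825, 0.565, 0.0, 0.0]
ft_force: [-3.3, -0.8, 6.1]
gripper_width: 0.342
grip_force: 41.2
```

Contact (about 7 N up). Open just a little and wait.

Request:
jog_arm(motion=[32,0,0,0,0,0,0,36,0,0,0,0,0,0,42,0,0,0,0,0,0,46,0,0,0,0,0,0,46,0,0,0,0,0,0,46,0,0,0,0,0,0])

```text
clock: 16.25
eef_pos: [471.3, 125.6, 26.8]
orientation: [0.825, 0.565, 0.0, 0.0]
ft_force: [0.3, -0.1, 0.5]
gripper_width: 0.536
grip_force: 0.0
```

Request:
jog_arm(motion=[46,0,0,0.02,0,0,0,46,0,0,0.04,0,0,0,46,0,0,0.08,0,0,0,46,0,0,0.08,0,0,0,46,0,0,0.08,0,0,0,46,0,0,0.08,0,0,0,46,0,0,0.08,0,0,0,46,0,0,0,0,0,0,46,0,0,0,0,0,0])

```text
clock: 17.15
eef_pos: [471.5, 125.8, 257.7]
orientation: [0.825, 0.565, 0.001, 0.001]
ft_force: [-0.2, -0.6, -0.9]
gripper_width: 0.54
grip_force: 0.0
```

```bash
python3 st.py; python3 car2.py w6.png; python3 - <<'E'
from h import *
s=r.snapshot('wrist');W=cloud(s)
P=W[(W[...,2]>45)&(W[...,2]<60)&(np.hypot(W[...,0]-471,W[...,1]-125.7)<40)]
print(len(P),P.mean(0),np.percentile(P[:,2],[3,97]))
E
```

```text
17.15 [471.51248194 125.8406359  257.73411986] 68.83450010621236 [ 0.67  0.11 -1.07  1.73  0.1   1.36 -0.79] 0.5397595322729749
17.15 [471.51248194 125.8406359  257.73411986] 68.83450010621236 [ 0.67  0.11 -1.07  1.73  0.1   1.36 -0.79] 0.5397595322729749
post 336 [156.18288613 159.05047593 162.1137844 ] [183.84661709 208.23839539]
[(23, 114), (24, 154), (113, 128), (114, 122), (202, 46), (203, 110), (204, 51), (293, 92), (294, 74), (340, 47)]
knob ((578.236572265625, 84.9681396484375), (20.743091583251953, 65.62000274658203), 68.66638946533203)
1177 [471.87537251 126.81166258  52.26088176] [50.76321836 53.65341727]
```

View pics/w6.png

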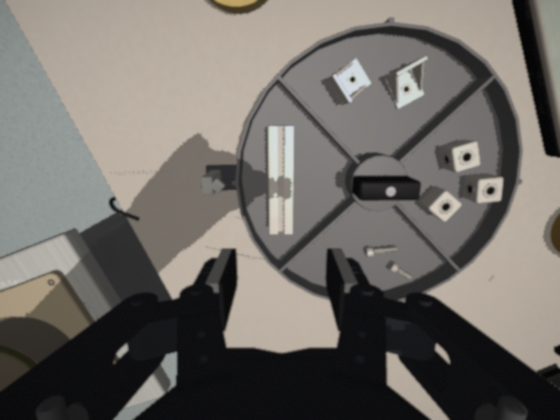

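The offcut lies flat in the bin at (281,180), with its top at 52 mm (22 + 30). The post at (222,180) lines up with the bin's middle, and the arm is clear.

```bash
python3 -c "
from workcell import r
print(r.hand_in())"
```

```text
the job is handed in; nothing more can be done
None
```

The job is handed in: the empty bin stands at the pointer (measured within about 0.5°), the profile piece lies flat on its floor, and I saw no sign that the tape roll, clamp or mouse was disturbed (17 s used of 72 s).

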